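# Pack the full slide boxes and clamp the carrying tray

## Task

Some of these closed slide boxes are full of glass-mounted slides and some are empty: tell them apart by their weight, stand the full ones gently, lid up, in one row in the carrying tray and put the empty ones, lid up, in the cardboard carton. Then, with the cam lever still open, push the follower up gently until the row is felt to be home, tight against the end stop, and flip the lever all the way down so that the row is clamped. Leave the mug, loupe, air blower and glasses case where they are.

Things in the scene. Friction and masses are not known exactly. Their poses are not given: they have to be found in the camera images.
- box_1_center (a point): a closed slide box, 54 x 54 mm square and 60 mm high, grey plastic with a pale lid (top 20 mm) and blank paper labels, stands lid up; point: its centre, 30 mm above its underside, z axis to the lid. None: not there this time. Full and empty boxes look alike: a full one (glass-mounted slides inside) weighs 200 to 290 g, an empty one 40 to 60 g, and only the weight tells
- box_2_center (a point): another such slide box (2 of up to 6), the same in size and look, full or empty; its centre
- box_3_center (a point): another such slide box (3 of up to 6), the same in size and look, full or empty; its centre
- box_4_center (a point): another such slide box (4 of up to 6), the same in size and look, full or empty; its centre
- box_5_center (a point): another such slide box (5 of up to 6), the same in size and look, full or empty; its centre
- box_6_center (a point): another such slide box (6 of up to 6), the same in size and look, full or empty; its centre
- tray: the carrying tray, fixed to the desk: a plywood bed 338 x 100 mm, 10 mm thick, with two aluminium rails along it (14 mm high above the bed, inner faces 68 mm apart) that leave a lane for one row of boxes. Origin: centre of its underside, on the desk; x runs along the lane towards the end stop, y across the lane, z up
- row_start (a point): the foot of the end stop: where its face, 80 mm wide and 50 mm high, meets the bed, middle of the lane, 157 mm along tray x from the tray's origin and 10 mm above the desk. The first box of the row bears on this face
- end_stop: the fixed plywood end stop of the tray, rubber faced, 12 mm thick; origin at row_start
- follower (a joint): the follower, an aluminium slide 116 mm long that closes the row from the other end, in m: 0 = all the way back (its pressure pad then stands 205 mm from the end stop), grows as it is pushed along tray x towards the stop, up to 0.165. It slides stiffly (about 10 N, a loose row ahead of it adds up to 6 N; once the row is home the resistance climbs steeply, past 20 N) and stays where it is left
- follower_back (a point): centre of the outer face of the follower's rear push plate (64 mm across the lane, from 1 mm to 29 mm above the bed, 8 mm thick), 116 mm behind the pad's face: push here along tray x
- pressure_pad: the rubber-faced pressure pad at the front of the follower, 58 mm wide, 6 mm thick, from 4 mm to 48 mm above the bed; it stands on springs (about 2 N per mm, up to 8 mm) and the cam pushes it 4 mm forward. Origin: middle of its face, at bed height
- cam_lever (a joint): the cam lever on the follower, in rad: 0 = open, standing straight up; grows as it is swung back (away from the boxes) and down, 1.5 (its stop) = closed, lying nearly level over the follower. It is a little stiff (about 3 N at its tip) and stays where it is left; swinging it down drives the pad 4 mm towards the boxes
- lever_pivot (a point): the lever's pivot axis (which runs across the lane), 40 mm above the bed, 37 mm behind the pad's face and 79 mm ahead of follower_back
- lever_tip (a point): centre of the lever's round black tip (15 mm thick, 22 mm wide), 64 mm from the pivot; below it the arm is 9 mm thick and 18 mm wide
- carton: the open cardboard carton for empties, fixed, 140 x 250 mm outside (long side along its y), 50 mm high, walls and floor 4 mm thick. Origin: centre of its underside
- carton_in (a point): centre of the carton's inner floor, 4 mm above the desk
- mug: a white mug, 80 mm across, 90 mm high, leave alone; origin under its centre
- loupe: a black loupe, 52 mm across, 45 mm high, leave alone; origin under its centre
- air_blower: a rubber air blower, 58 mm across, 95 mm high, leave alone; origin under its centre
- glasses_case: a brown glasses case, 62 x 155 x 35 mm, leave alone; origin under its centre
There are look-alikes about, which are no part of the job. What is shaped like the part that bears box_4_center but purple or red is not meant.

How it is judged (in metres and radians):
On the way, in this order (a step that is already met when the one before it is completed fails the run):
1. the boxes are sorted: each is either in the tray's lane and heavy (bears on what holds it with over 1.2 N) or in the carton and light (((x of box_1_center in the frame of tray between -0.045 and 0.14 m and y of box_1_center in the frame of tray between -0.014 and 0.014 m and z of box_1_center in the frame of tray between 0.033 and 0.047 m and contact force between box_1 and anything else above 1.2 N) or (x of box_1_center in the frame of carton between -0.048 and 0.048 m and y of box_1_center in the frame of carton between -0.102 and 0.102 m and z of box_1_center in the frame of carton between 0.02 and 0.045 m and contact force between box_1 and anything else below 1.2 N)) and ((x of box_2_center in the frame of tray between -0.045 and 0.14 m and y of box_2_center in the frame of tray between -0.014 and 0.014 m and z of box_2_center in the frame of tray between 0.033 and 0.047 m and contact force between box_2 and anything else above 1.2 N) or (x of box_2_center in the frame of carton between -0.048 and 0.048 m and y of box_2_center in the frame of carton between -0.102 and 0.102 m and z of box_2_center in the frame of carton between 0.02 and 0.045 m and contact force between box_2 and anything else below 1.2 N)) and ((x of box_3_center in the frame of tray between -0.045 and 0.14 m and y of box_3_center in the frame of tray between -0.014 and 0.014 m and z of box_3_center in the frame of tray between 0.033 and 0.047 m and contact force between box_3 and anything else above 1.2 N) or (x of box_3_center in the frame of carton between -0.048 and 0.048 m and y of box_3_center in the frame of carton between -0.102 and 0.102 m and z of box_3_center in the frame of carton between 0.02 and 0.045 m and contact force between box_3 and anything else below 1.2 N)) and ((x of box_4_center in the frame of tray between -0.045 and 0.14 m and y of box_4_center in the frame of tray between -0.014 and 0.014 m and z of box_4_center in the frame of tray between 0.033 and 0.047 m and contact force between box_4 and anything else above 1.2 N) or (x of box_4_center in the frame of carton between -0.048 and 0.048 m and y of box_4_center in the frame of carton between -0.102 and 0.102 m and z of box_4_center in the frame of carton between 0.02 and 0.045 m and contact force between box_4 and anything else below 1.2 N)) and ((x of box_5_center in the frame of tray between -0.045 and 0.14 m and y of box_5_center in the frame of tray between -0.014 and 0.014 m and z of box_5_center in the frame of tray between 0.033 and 0.047 m and contact force between box_5 and anything else above 1.2 N) or (x of box_5_center in the frame of carton between -0.048 and 0.048 m and y of box_5_center in the frame of carton between -0.102 and 0.102 m and z of box_5_center in the frame of carton between 0.02 and 0.045 m and contact force between box_5 and anything else below 1.2 N)) and ((x of box_6_center in the frame of tray between -0.045 and 0.14 m and y of box_6_center in the frame of tray between -0.014 and 0.014 m and z of box_6_center in the frame of tray between 0.033 and 0.047 m and contact force between box_6 and anything else above 1.2 N) or (x of box_6_center in the frame of carton between -0.048 and 0.048 m and y of box_6_center in the frame of carton between -0.102 and 0.102 m and z of box_6_center in the frame of carton between 0.02 and 0.045 m and contact force between box_6 and anything else below 1.2 N))), for 0.2 s.
2. with the lever still open, the follower presses the row home against the end stop (contact force between pressure_pad and anything else above 2.5 N and contact force between end_stop and anything else above 1.5 N and value of joint cam_lever below 0.4 rad), for 0.2 s.
3. the cam lever is flipped down (value of joint cam_lever above 1.35 rad), for 0.2 s.
At the end, for the whole second after the job is handed in: full boxes flat in the tray lane (within 14 mm of its middle), empty ones on the carton floor, all lid up (0.15 rad) and at rest; cam lever down (past 1.35 rad), the pad pressing the row with over 4 N and the end stop bearing over 1.5 N (((x of box_1_center in the frame of tray between -0.045 and 0.14 m and y of box_1_center in the frame of tray between -0.014 and 0.014 m and z of box_1_center in the frame of tray between 0.033 and 0.047 m) or (x of box_1_center in the frame of carton between -0.048 and 0.048 m and y of box_1_center in the frame of carton between -0.102 and 0.102 m and z of box_1_center in the frame of carton between 0.02 and 0.045 m and contact force between box_1 and anything else below 1.2 N)) and ((x of box_2_center in the frame of tray between -0.045 and 0.14 m and y of box_2_center in the frame of tray between -0.014 and 0.014 m and z of box_2_center in the frame of tray between 0.033 and 0.047 m) or (x of box_2_center in the frame of carton between -0.048 and 0.048 m and y of box_2_center in the frame of carton between -0.102 and 0.102 m and z of box_2_center in the frame of carton between 0.02 and 0.045 m and contact force between box_2 and anything else below 1.2 N)) and ((x of box_3_center in the frame of tray between -0.045 and 0.14 m and y of box_3_center in the frame of tray between -0.014 and 0.014 m and z of box_3_center in the frame of tray between 0.033 and 0.047 m) or (x of box_3_center in the frame of carton between -0.048 and 0.048 m and y of box_3_center in the frame of carton between -0.102 and 0.102 m and z of box_3_center in the frame of carton between 0.02 and 0.045 m and contact force between box_3 and anything else below 1.2 N)) and ((x of box_4_center in the frame of tray between -0.045 and 0.14 m and y of box_4_center in the frame of tray between -0.014 and 0.014 m and z of box_4_center in the frame of tray between 0.033 and 0.047 m) or (x of box_4_center in the frame of carton between -0.048 and 0.048 m and y of box_4_center in the frame of carton between -0.102 and 0.102 m and z of box_4_center in the frame of carton between 0.02 and 0.045 m and contact force between box_4 and anything else below 1.2 N)) and ((x of box_5_center in the frame of tray between -0.045 and 0.14 m and y of box_5_center in the frame of tray between -0.014 and 0.014 m and z of box_5_center in the frame of tray between 0.033 and 0.047 m) or (x of box_5_center in the frame of carton between -0.048 and 0.048 m and y of box_5_center in the frame of carton between -0.102 and 0.102 m and z of box_5_center in the frame of carton between 0.02 and 0.045 m and contact force between box_5 and anything else below 1.2 N)) and ((x of box_6_center in the frame of tray between -0.045 and 0.14 m and y of box_6_center in the frame of tray between -0.014 and 0.014 m and z of box_6_center in the frame of tray between 0.033 and 0.047 m) or (x of box_6_center in the frame of carton between -0.048 and 0.048 m and y of box_6_center in the frame of carton between -0.102 and 0.102 m and z of box_6_center in the frame of carton between 0.02 and 0.045 m and contact force between box_6 and anything else below 1.2 N)) and angle between each of box_1_center, box_2_center, box_3_center, box_4_center, box_5_center, box_6_center's own z axis and vertical below 0.15 rad and value of joint cam_lever above 1.35 rad and contact force between pressure_pad and anything else above 4 N and contact force between end_stop and anything else above 1.5 N and linear speed of each of box_1, box_2, box_3, box_4, box_5, box_6 below 0.02 m/s); the robot touches nothing.
It fails at once if the mug, loupe, blower or glasses case is moved by more than 25 mm (distance of any of mug, loupe, air_blower, glasses_case from where it was at the start of the episode above 0.025 m).
It fails at once if the row of glass slides is rammed: the pressure pad squeezes it with more than 45 N (contact force between pressure_pad and anything else above 45 N).
It fails at once if a slide box is dropped or thrown (moves faster than 1.5 m/s) (linear speed of any of box_1, box_2, box_3, box_4, box_5, box_6 above 1.5 m/s).
Of box_1, box_2, box_3, box_4, box_5, box_6 only 4 to 6 are there at a start; the rules pass over those that are not, and their reading is None.
At some moment in a run one of box_1, box_2, box_3, box_4, box_5, box_6 may be knocked a few centimetres aside while the robot is not near it.
It also fails if it takes over 210 s, if anything falls off the work surface, if the arm or the gripper's body presses on something with over 40 N, if the wrist force passes 120 N, or if a joint passes its speed limit or range.

## Robot

A 7-joint arm with a two-finger parallel gripper is mounted at the origin on the work surface. World frame = base frame: x ahead of the robot, y to its left, z up, the work surface at z = 0. Lengths are in mm, angles in rad, forces in N, time in s.
With the tool pointing down it reaches from about 425 to 875 mm from the base axis. Payload 4.7 kg.
Tool frame: the origin (TCP) lies midway between the tips of the shut fingers; the grasp point (between the pads) lies 19 mm behind it; z points along the fingers, y is the direction in which the jaws open and shut (so a half turn about z gives the same grasp; the last joint's range is limited). The gripper opens to 85 mm and grips with 20 to 120 N. Pads are 22 mm wide; open, the fingers measure 114 mm over their backs; the gripper's body (76 mm by 85 mm) begins 54 mm behind the grasp point. The pads swing forward as they close: fully open they stand 13 mm farther back than shut.
Start: joints at [-1.168, 0.321, -0.07, 1.45, 0.023, 1.371, -0.057], TCP at [246.429, 601.496, 231.349] pointing down, gripper open.
Joint ranges: [-2.86, 2.86], [-0.3, 2.09], [-1.38, 1.24], [0.06, 2.45], [-1.56, 4.7], [0.09, 2.05], [-2.69, 2.69]. Speed limits (rad/s): [2.57, 2.57, 3.14, 3.14, 3.14, 3.14, 3.14].

## Interface

Orientations are given as a unit quaternion [w, x, y, z].
In Python, from cell import env, jaws, ik, eyes, spotter, get_clock, get_joint_pos, get_joint_velocities, get_effort, get_tool_pos, get_tcp_rot, get_wrist_force, get_torque, get_gripper_width gives the robot as it stands. Calls block until the motion is done:
- env.move_ptp(position, orientation): joint-space move of the TCP to a pose.
- env.move_straight(position, velocity=150, rotation=None, max_force=None): straight line of the TCP; rotation=None keeps the orientation; velocity is the mean speed in mm/s. With max_force (N) it stops when the force on the tool has changed by that much, and returns True; else False.
- env.movej(angles): joint-space move.
- jaws.open_jaws() and jaws.close_gripper(strength=None): open the fingers fully, or close them until they stop; strength is the grip in N (None keeps the last).
- env.hold(seconds).
- ik(position, orientation): joint angles nearest the present ones, or None.
- eyes.camera(name): name is "side" or "top"; returns (picture, depth): 420x560x3 uint8, red, green, blue; 420x560 float32, mm along the optical axis (not along the pixel's ray), 0 where there is no reading.
- eyes.camera_params(name): a dict with "intrinsics" (3x3 intrinsics, pixels), "T" (4x4, takes a point from camera to world coordinates). Camera axes: x right, y down, z forward; pixel columns grow to the right and rows downward; lengths in mm; the calibration is good to about 2 mm. A picture is of the moment at which its call begins. camera_params takes no time and is no camera call.
A pose or a line that the arm cannot do raises env.MotionError and nothing moves.
- env.hand_in(): hands the job in, once; it reports no verdict.
Trained networks look in the newest picture that a camera, given by its name, has taken for a name from the list of things; names that differ only in an ending like _2 or _b are one class to them, and where a whole thing is asked for, a point or a joint stands for the part that bears it (a point fixed in the world has none). Each returns a list of dicts, best first, with "score" (0 to 1); they miss things now and then, are a little off and sometimes report something else, mostly with a low value. They report only what shows in the picture. A call takes as long as a camera call. They do not tell look-alikes from the thing itself.
- spotter.find_in(camera, thing): "position" ([row, column] in pixels, amid what is visible of it).
Readings, each from a call of its own:
- get_clock(): time.
- get_joint_pos(): joint angles.
- get_joint_velocities(): joint speeds.
- get_effort(): joint torques, N m.
- get_tool_pos(): TCP position.
- get_tcp_rot(): TCP orientation.
- get_wrist_force(): force on the tool from outside, world axes, zero at the start.
- get_torque(): the same for the moment, N m.
- get_gripper_width(): finger opening in mm.
Only numpy, scipy, OpenCV 4.12 (cv2) and the standard library are available. Lean on these libraries where they do the work, as an engineer would, in place of code of your own. Each camera call takes 0.05 s, during which the arm holds its last target.

## Working session

There is one attempt and no reset: what is moved stays moved. The work goes in short steps, each a Python script; the robot and the scene stay as the last script left them, time stands still between calls to the robot, and variables do not carry over. Pictures are saved under pics/ and viewed, and the job is handed in when it is done.

```bash
ls -la; mkdir -p pics; python3 - <<'E'
from cell import *
import cv2,numpy as np
print(get_clock(),get_tool_pos(),get_tcp_rot(),get_gripper_width(),get_wrist_force())
for n in ["top","side"]:
    p,d=eyes.camera(n); cv2.imwrite(f"pics/{n}0.png",p[:,:,::-1]); np.save(f"{n}0_d.npy",d)
    c=eyes.camera_params(n); print(n,c)
E
```

```text
total 12
drwxr-xr-x  3 agent agent 4096 Dec  7 15:59 .
drwxr-xr-x 23 root  root  4096 Dec  7 15:59 ..
drwxr-xr-x  2 agent agent 4096 Dec  7 15:59 pics
0.0 [246.25324838 600.96441379 230.22798385] [-1.41260566e-04  1.93194113e-01  9.81160079e-01 -9.56046859e-04] 85.07173427306901 [ 0.21910988 -0.21203537  0.23985954]
top {'intrinsics': array([[510.76853505,   0.        , 281.29051375],
       [  0.        , 510.76853505, 211.18627179],
       [  0.        ,   0.        ,   1.        ]]), 'T': array([[-1.49342630e-02, -9.83685926e-01,  1.79273439e-01,
         2.65706410e+02],
       [-9.99886688e-01,  1.43530343e-02, -4.53883701e-03,
         5.10979423e+01],
       [ 1.89167227e-03, -1.79320910e-01, -9.83788815e-01,
         1.89815242e+03],
       [ 0.00000000e+00,  0.00000000e+00,  0.00000000e+00,
         1.00000000e+00]])}
side {'intrinsics': array([[438.51577543,   0.        , 278.17635355],
       [  0.        , 438.51577543, 213.81108215],
       [  0.        ,   0.        ,   1.        ]]), 'T': array([[-9.95984658e-01, -5.59899821e-02,  6.98547227e-02,
         5.38242237e+02],
       [-8.92200752e-02,  6.85041195e-01, -7.23020290e-01,
         9.33966897e+02],
       [-7.37146954e-03, -7.26349560e-01, -6.87285951e-01,
         9.26292009e+02],
       [ 0.00000000e+00,  0.00000000e+00,  0.00000000e+00,
         1.00000000e+00]])}
```

View pics/top0.png

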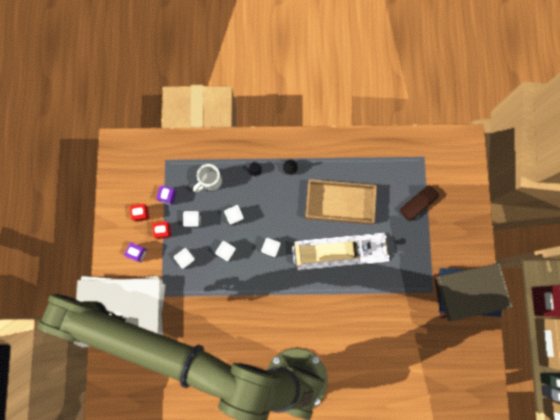

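View pics/side0.png

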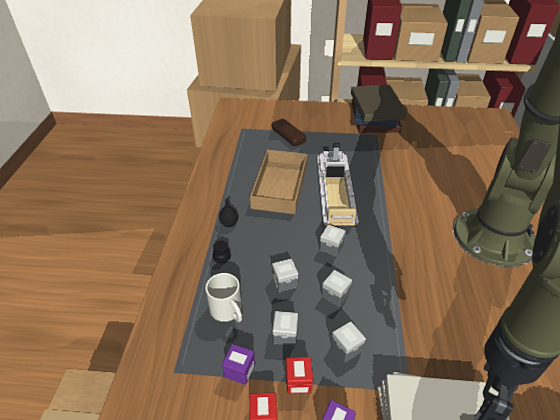

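The top view shows five pale boxes at (row, col) (218,191), (214,234), (258,184), (251,225) and (247,271). The tray is at about (250,340), with its follower at the right end. The carton is at (201,341). The purple and red look-alikes on the left, (194,165), (212,138), (230,161) and (252,135), are not part of the job. Next I'll measure from depth.

```bash
cat > h.py <<'E'
from cell import *
import cv2,numpy as np
def world(name,d):
    c=eyes.camera_params(name);K=c["intrinsics"];T=c["T"]
    v,u=np.mgrid[:d.shape[0],:d.shape[1]]
    P=np.stack([(u-K[0,2])/K[0,0]*d,(v-K[1,2])/K[1,1]*d,d],-1)
    W=P@T[:3,:3].T+T[:3,3]; W[d<=0]=np.nan
    return W
def proj(name,p):
    c=eyes.camera_params(name);K=c["intrinsics"];T=np.linalg.inv(c["T"])
    q=T[:3,:3]@np.asarray(p,float)+T[:3,3]; q=K@q; return q[1]/q[2],q[0]/q[2]
def shot(name,tag,crop=None,scale=1):
    p,d=eyes.camera(name); im=p[:,:,::-1].copy()
    if crop: r0,r1,c0,c1=crop; im=im[r0:r1,c0:c1]
    if scale!=1: im=cv2.resize(im,None,fx=scale,fy=scale,interpolation=cv2.INTER_CUBIC)
    cv2.imwrite(f"pics/{tag}.png",im); return p,d
def boxes(p,d,name="top"):
    """pale box tops at z 45..75"""
    W=world(name,d); pf=p.astype(int)
    z=W[...,2]; m=(z>48)&(z<72)&(pf.min(-1)>120)&((pf.max(-1)-pf.min(-1))<45)
    n,l,s,c=cv2.connectedComponentsWithStats(m.astype(np.uint8))
    out=[]
    for i in range(1,n):
        if s[i,4]<60: continue
        q=W[l==i]; (cx,cy),(w,h),a=cv2.minAreaRect(q[:,:2].astype(np.float32))
        out.append(dict(px=(round(c[i][1]),round(c[i][0])),n=int(s[i,4]),c=(round(cx,1),round(cy,1)),mean=q[:,:2].mean(0).round(1),z=round(float(np.median(q[:,2])),1),wh=(round(w,1),round(h,1)),a=round(a,1)))
    return out
E
python3 - <<'E'
from h import *
p,d=shot("top","t1crop",(150,290,120,400),2.8)
for b in boxes(p,d): print(b)
for t in ["box_1_center","tray","follower_back","pressure_pad","lever_tip","lever_pivot","carton","end_stop","row_start"]:
    r=spotter.find_in("top",t); print(t,[(np.round(x["position"],0),round(x["score"],2)) for x in r][:9])
W=world("top",d)
np.save("W.npy",W)
z=W[...,2]
# height map picture
hm=np.clip(np.nan_to_num(z[150:290,280:420]),0,120)*2
cv2.imwrite("pics/hm.png",cv2.applyColorMap(cv2.resize(hm.astype(np.uint8),None,fx=4,fy=4,interpolation=cv2.INTER_NEAREST),cv2.COLORMAP_JET))
E
```

```text
{'px': (193, 164), 'n': 61, 'c': (674.1, 472.1), 'mean': array([674.1, 471.9]), 'z': 59.4, 'wh': (24.4, 37.3), 'a': 82.1}
{'px': (215, 234), 'n': 215, 'c': (591.2, 216.6), 'mean': array([590. , 216.1]), 'z': 59.6, 'wh': (55.6, 53.5), 'a': 23.1}
{'px': (219, 191), 'n': 218, 'c': (577.2, 372.8), 'mean': array([576.9, 372.6]), 'z': 58.9, 'wh': (54.2, 52.2), 'a': 88.8}
{'px': (247, 271), 'n': 224, 'c': (469.2, 83.0), 'mean': array([468.7,  83.1]), 'z': 59.1, 'wh': (53.4, 53.7), 'a': 68.8}
{'px': (251, 225), 'n': 223, 'c': (459.3, 246.6), 'mean': array([458.3, 246.4]), 'z': 59.7, 'wh': (54.4, 53.6), 'a': 55.8}
{'px': (248, 362), 'n': 90, 'c': (461.7, -248.8), 'mean': array([ 460.4, -247.2]), 'z': 59.7, 'wh': (62.5, 32.7), 'a': 9.8}
{'px': (251, 133), 'n': 67, 'c': (462.0, 579.5), 'mean': array([461.6, 579.2]), 'z': 58.5, 'wh': (35.8, 23.5), 'a': 65.0}
{'px': (258, 184), 'n': 228, 'c': (434.5, 395.2), 'mean': array([434.2, 394.9]), 'z': 59.4, 'wh': (55.1, 54.0), 'a': 38.1}
{'px': (298, 125), 'n': 2860, 'c': (279.9, 627.7), 'mean': array([296. , 600.2]), 'z': 61.2, 'wh': (299.3, 186.7), 'a': 86.1}
box_1_center [(array([251., 226.]), 0.52)]
tray [(array([247., 365.]), 0.73), (array([251., 343.]), 0.6)]
follower_back [(array([245., 373.]), 0.58), (array([249., 273.]), 0.53)]
pressure_pad [(array([252., 356.]), 0.61), (array([200., 338.]), 0.48)]
lever_tip [(array([248., 365.]), 0.4)]
lever_pivot []
carton [(array([200., 340.]), 0.67), (array([168., 288.]), 0.47)]
end_stop [(array([255., 299.]), 0.53), (array([167., 259.]), 0.32)]
row_start [(array([252., 341.]), 0.86), (array([250., 226.]), 0.58)]
```

View pics/t1crop.png

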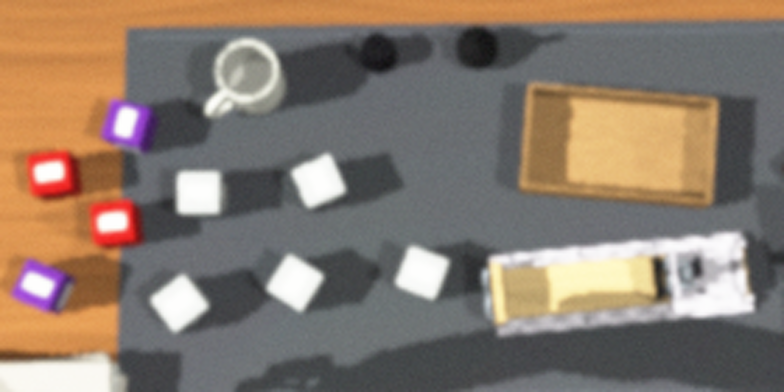

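View pics/hm.png

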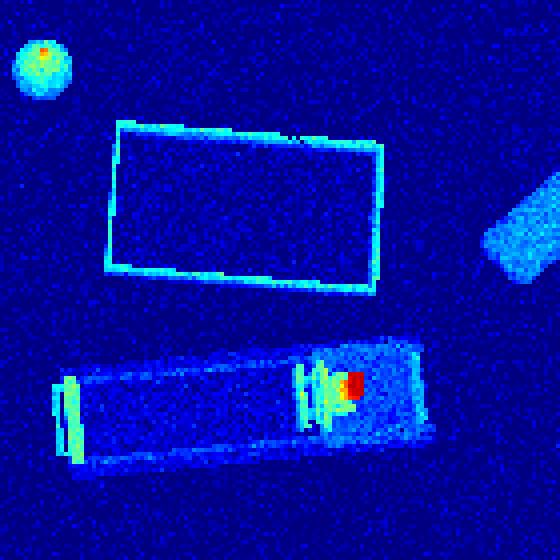

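```bash
cat > fit.py <<'E'
from h import *
W=np.load("W.npy");z=W[...,2]
sub=np.zeros(z.shape,bool); sub[228:275,285:400]=True
# tray footprint
m=sub&(z>4)&(z<40)
q=W[m][:,:2].astype(np.float32)
print("footprint",cv2.minAreaRect(q),len(q))
# carton rim
s2=np.zeros(z.shape,bool); s2[172:228,298:384]=True
m=s2&(z>38)&(z<60); q=W[m][:,:2].astype(np.float32); print("carton rim",cv2.minAreaRect(q),len(q))
# per-axis fit: rails
r=cv2.minAreaRect(W[sub&(z>4)&(z<40)][:,:2].astype(np.float32))
def fr(th,p): # th=dir of tray x
    ex=np.array([np.cos(th),np.sin(th)]);ey=np.array([-ex[1],ex[0]]);return p@ex,p@ey
# angle by maximizing sharpness of rail tops (z 18..30)
rp=W[sub&(z>18)&(z<31)][:,:2]
best=None
for th in np.radians(np.arange(70,110,.1)):
    x,y=fr(th,rp); h,_=np.histogram(y,bins=np.arange(y.min(),y.max()+2,2)); s=(h**2).sum()
    if best is None or s>best[0]: best=(s,th)
print("theta by rails deg",np.degrees(best[1]))
th=best[1]
allp=W[sub]; x,y=fr(th,allp[:,:2])
for nm,lo,hi in [("bed",5,15),("rail",18,31),("stop/pad",52,68),("tip",95,130)]:
    k=(allp[:,2]>lo)&(allp[:,2]<hi)
    print(nm,k.sum(),np.percentile(x[k],[1,50,99]).round(1),np.percentile(y[k],[1,50,99]).round(1))
k=(allp[:,2]>45)&(allp[:,2]<75); h,e=np.histogram(x[k],bins=np.arange(-400,100,4)); print([(a,b) for a,b in zip(e,h) if b])
k=(allp[:,2]>30)&(allp[:,2]<45); h,e=np.histogram(x[k],bins=np.arange(-400,100,4)); print([(a,b) for a,b in zip(e,h) if b])
E
python3 fit.py
```

```text
footprint ((457.57159423828125, -182.48789978027344), (426.81884765625, 171.84719848632812), 89.1047134399414) 2738
carton rim ((637.6531982421875, -179.07083129882812), (251.44473266601562, 142.65943908691406), 84.54853057861328) 334
theta by rails deg 94.89999999999858
bed 1459 [-423.3 -179.2  -16.5] [-536.8 -437.7 -349.2]
rail 663 [-378.4 -308.2  -59.1] [-488.2 -432.  -390.4]
stop/pad 177 [-302.9 -260.5  -45.7] [-475.9 -437.1 -400.9]
tip 29 [-305.3 -297.6 -293.3] [-448.7 -438.1 -428.1]
[(np.int64(-372), np.int64(2)), (np.int64(-368), np.int64(1)), (np.int64(-308), np.int64(2)), (np.int64(-304), np.int64(5)), (np.int64(-300), np.int64(6)), (np.int64(-296), np.int64(9)), (np.int64(-292), np.int64(13)), (np.int64(-288), np.int64(9)), (np.int64(-284), np.int64(21)), (np.int64(-280), np.int64(17)), (np.int64(-276), np.int64(12)), (np.int64(-272), np.int64(1)), (np.int64(-268), np.int64(4)), (np.int64(-264), np.int64(16)), (np.int64(-260), np.int64(13)), (np.int64(-64), np.int64(1)), (np.int64(-60), np.int64(22)), (np.int64(-56), np.int64(25)), (np.int64(-52), np.int64(22)), (np.int64(-
[... 745 characters left out ...]
296), np.int64(12)), (np.int64(-292), np.int64(7)), (np.int64(-288), np.int64(3)), (np.int64(-284), np.int64(8)), (np.int64(-280), np.int64(10)), (np.int64(-276), np.int64(9)), (np.int64(-272), np.int64(5)), (np.int64(-268), np.int64(4)), (np.int64(-264), np.int64(1)), (np.int64(-260), np.int64(15)), (np.int64(-252), np.int64(1)), (np.int64(-224), np.int64(1)), (np.int64(-216), np.int64(1)), (np.int64(-184), np.int64(1)), (np.int64(-164), np.int64(1)), (np.int64(-160), np.int64(1)), (np.int64(-152), np.int64(1)), (np.int64(-120), np.int64(1)), (np.int64(-80), np.int64(1)), (np.int64(-48), np.int64(3)), (np.int64(-44), np.int64(5)), (np.int64(-40), np.int64(13)), (np.int64(-36), np.int64(1))]
```

```bash
cat >> fit.py <<'E'
print('----')
for dth in (94,94.5,94.9,95.3,96):
    th=np.radians(dth); x,y=fr(th,allp[:,:2]); Z=allp[:,2]
    k=(Z>48)&(Z<72)&(x>-75)&(x<-30); sx=x[k]; sy=y[k]
    k2=(Z>18)&(Z<31)&(x>-240)&(x<-75)
    a=y[k2]; A=a[a>-438];B=a[a<-438]
    # slope of rails
    pa=np.polyfit(x[k2][a>-438],A,1)[0];pb=np.polyfit(x[k2][a<-438],B,1)[0]
    print(dth,"stop y",np.percentile(sy,[2,98]).round(1),"x",np.percentile(sx,[2,98]).round(1),"rails",np.median(A).round(1),np.median(B).round(1),"slopes",round(pa,4),round(pb,4), len(A),len(B))
    k3=(Z>45)&(Z<72)&(x>-270)&(x<-255); print("   pad y",np.percentile(y[k3],[2,98]).round(1))
    k4=(Z>30)&(Z<46)&(x<-365); print("   back x",np.percentile(x[k4],[2,50]).round(1),"y",np.percentile(y[k4],[2,98]).round(1))
E
python3 fit.py | sed -n '/----/,$p'
```

```text
----
94 stop y [-476.7 -401.6] x [-52.3 -32.8] rails -404.5 -478.3 slopes -0.016 -0.0315 100 89
   pad y [-468.7 -417.6]
   back x [-368.4 -366. ] y [-473.4 -416.2]
94.5 stop y [-476.3 -401.2] x [-56.3 -35.2] rails -403.0 -477.1 slopes -0.0401 -0.0209 98 94
   pad y [-468.4 -413.9]
   back x [-372.1 -367.9] y [-475.3 -406.3]
94.9 stop y [-475.9 -400.8] x [-59.4 -38.4] rails -401.9 -476.2 slopes -0.0396 -0.0204 99 93
   pad y [-466.6 -412.1]
   back x [-375. -369.] y [-474.4 -400. ]
95.3 stop y [-475.5 -400.5] x [-62.5 -41.6] rails -401.1 -474.9 slopes -0.0307 -0.0225 100 92
   pad y [-464.8 -410.2]
   back x [-378.1 -372.1] y [-471.6 -397.5]
96 stop y [-474.8 -399.8] x [-68.1 -47.3] rails -399.2 -473.1 slopes -0.025 -0.0226 103 93
   pad y [-460.6 -408.4]
   back x [-383.6 -376.6] y [-469.7 -390.9]
```

Tray x points at about 94.9° in the world frame, the foot of the stop face is near (442,−22), and the carton is centred at (638,−179). Now I'll pick the first box and weigh it.

```bash
cat >> h.py <<'E'
TH=np.radians(94.9); EX=np.array([np.cos(TH),np.sin(TH)]); EY=np.array([-EX[1],EX[0]])
STOP=-60*EX-438.3*EY           # row_start xy
def tray(s,t=0): return STOP-s*EX+t*EY   # s mm back from the stop face
CC=np.array([637.7,-179.0]); CA=np.radians(84.55); CY=np.array([np.cos(CA),np.sin(CA)]); CX=np.array([CY[1],-CY[0]])
def quat(jaw):
    a=(jaw+np.pi/2)/2; return np.array([0,np.cos(a),np.sin(a),0])
def best(pos,jaws_):
    """jaw angle options (mod pi) -> (jaw,q) with the last joint nearest mid"""
    o=[]
    for j in jaws_:
        for k in (-1,0,1):
            q=quat(j+k*np.pi); s=ik(list(pos),list(q))
            if s is not None: o.append((abs(s[6])+0.2*abs(np.asarray(s)-np.asarray(get_joint_pos())).max(),j+k*np.pi,q))
    o.sort(key=lambda t:t[0]); return o[0][1],o[0][2]
def F(n=12):
    v=[]
    for _ in range(n): v.append(get_wrist_force()); env.hold(0.03)
    return np.mean(v,0),np.std(v,0)
def go(xy,z,q,v=250,mf=None):
    p=[float(xy[0]),float(xy[1]),float(z)]
    try: return env.move_straight(p,velocity=v,rotation=list(q),max_force=mf)
    except env.MotionError as e:
        print("straight failed",e,p); env.move_ptp(p,list(q)); return False
def pick(c,adeg,zg=19):
    a=np.radians(adeg); jaw,q=best([c[0],c[1],200],[a,a+np.pi/2])
    try: env.move_ptp([c[0],c[1],140],list(q))
    except env.MotionError as e: print("ptp",e)
    env.hold(0.3); f0,s0=F()
    hit=go(c,zg,q,120,15)
    print("down",hit,np.round(get_tool_pos(),1))
    jaws.close_gripper(25); print("width",round(get_gripper_width(),1))
    go(c,140,q,120); env.hold(0.4); f1,s1=F()
    print("weight N",np.round(f0-f1,2),"std",s1.round(2),"width",round(get_gripper_width(),1),"t",get_clock())
    return q,f0-f1
E
python3 - <<'E'
from h import *
p,d=shot("top","t2"); bs=[b for b in boxes(p,d) if 200<b["n"]<250]
for b in bs: print(b["px"],b["c"],b["a"])
b=[b for b in bs if abs(b["c"][0]-577)<20 and abs(b["c"][1]-373)<20][0]
pick(b["c"],b["a"])
shot("side","s2")
E
```

```text
(215, 234) (590.3, 216.0) 21.3
(219, 191) (577.8, 372.7) 0.4
(247, 271) (469.3, 83.4) 69.4
(251, 225) (458.8, 246.7) 57.3
(258, 184) (434.8, 395.6) 36.9
down False [578.6 373.1  20.1]
width 53.7
weight N [-0.2   0.38  0.62] std [0.47 0.34 0.4 ] width 53.9 t 6.3917
```

View pics/s2.png

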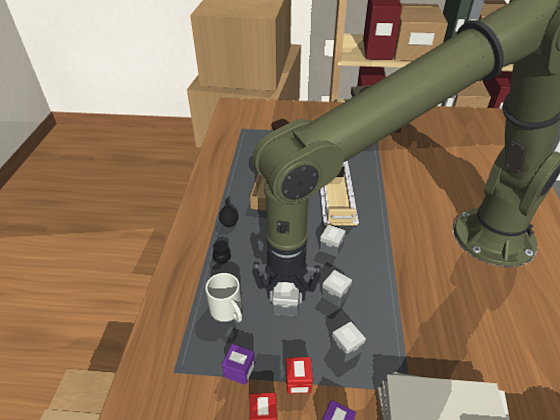

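The box is held, visible at (295,285). The reading is about 0.6 N, so it is probably empty. I'll take more samples and then place it in the carton.

```bash
cat >> h.py <<'E'
def to_carton(yoff,zg=19):
    xy=CC+yoff*CY; jaw,q=best([xy[0],xy[1],200],[np.arctan2(CX[1],CX[0])])
    p=get_tool_pos(); go(p[:2],200,env_q(),250)
    go(xy,200,q,300)
    go(xy,4+zg+25,q,200); hit=go(xy,4+zg+1,q,40,6); print("place",hit,np.round(get_tool_pos(),1),F()[0].round(2))
    jaws.open_jaws(); go(xy,200,q,200); print("t",get_clock())
def to_tray(s,zg=19):
    xy=tray(s); jaw,q=best([xy[0],xy[1],200],[np.arctan2(EY[1],EY[0])])
    p=get_tool_pos(); go(p[:2],200,env_q(),250)
    go(xy,200,q,300)
    go(xy,10+zg+25,q,200); hit=go(xy,10+zg+1,q,40,8); print("place",hit,np.round(get_tool_pos(),1),F()[0].round(2))
    jaws.open_jaws(); go(xy,200,q,200); print("t",get_clock())
def env_q(): return list(get_tcp_rot())
E
python3 - <<'E'
from h import *
print([x.round(2) for x in F(40)])
to_carton(-70)
p,d=shot("top","t3"); bs=[b for b in boxes(p,d) if b["n"]>100]
for b in bs: print(b["px"],b["c"],b["a"],b["z"],b["n"])
shot("side","s3")
E
```

```text
[array([-0.01,  0.01, -0.46]), array([0.55, 0.58, 0.51])]
place True [ 630.4 -248.4   23.9] [0.17 0.17 4.74]
t 13.75
(215, 234) (591.2, 217.5) 26.0 59.9 211
(247, 271) (469.3, 83.1) 68.8 59.7 220
(251, 225) (459.0, 247.0) 56.8 59.6 222
(258, 184) (434.9, 396.6) 39.0 58.9 226
(312, 117) (250.3, 627.1) 87.5 61.0 5393
```

View pics/t3.png

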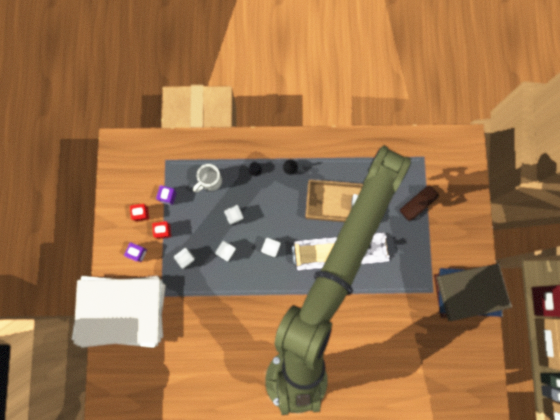

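View pics/s3.png

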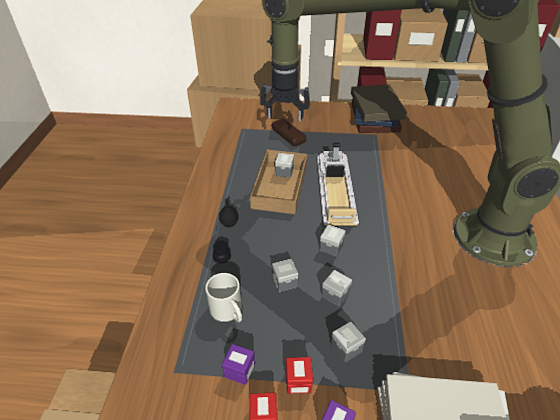

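The first empty now stands upright in the carton, side view (163,285). Next I'll take the other four, choosing the destination by measured weight.

```bash
cat > nxt.py <<'E'
from h import *
import sys,json
tx,ty=float(sys.argv[1]),float(sys.argv[2])
try: st=json.load(open("st.json"))
except: st={"tray":0,"carton":1}
p,d=shot("top","x"+sys.argv[3]+"a"); bs=[b for b in boxes(p,d) if 150<b["n"]<260]
for b in bs: print(b["px"],b["c"],b["a"],b["z"],b["n"],b["wh"])
b=min(bs,key=lambda b:np.hypot(b["c"][0]-tx,b["c"][1]-ty))
assert np.hypot(b["c"][0]-tx,b["c"][1]-ty)<60
q,w=pick(b["c"],b["a"])
assert 50<get_gripper_width()<58
if 1.5<w[2]<3.4: w="full"
elif 0.1<w[2]<1.0: w="empty"
else: print("unclear",[x.round(2) for x in F(40)]); sys.exit()
if w=="full": to_tray(27+3+st["tray"]*58); st["tray"]+=1
else: to_carton([-70,0,70][st["carton"]]); st["carton"]+=1
json.dump(st,open("st.json","w")); print(w,st)
shot("side","x"+sys.argv[3]+"s")
p,d=shot("top","x"+sys.argv[3]+"b")
E
python3 nxt.py 591 217 2
```

```text
(214, 234) (590.8, 216.5) 23.5 60.3 211 (54.1, 53.7)
(247, 271) (470.1, 82.9) 68.1 59.6 219 (54.2, 54.5)
(251, 225) (458.8, 246.6) 57.2 59.6 223 (53.7, 53.6)
(258, 184) (435.0, 395.7) 37.7 59.3 227 (55.2, 54.2)
down False [591.6 216.7  19.9]
width 53.8
weight N [-0.12 -0.1   2.55] std [0.56 0.34 0.33] width 53.6 t 19.825
place True [443.7 -52.2  29.9] [-0.9  -0.21  5.01]
t 24.7083
full {'tray': 1, 'carton': 1}
```

```bash
python3 -c "
import cv2,numpy as np
a=cv2.imread('pics/x2s.png')[90:400,150:450];b=cv2.imread('pics/x2b.png')[130:310,60:460]
cv2.imwrite('pics/x2m.png',np.hstack([cv2.resize(a,(400,413)),cv2.resize(b,(400,180)) if 0 else cv2.copyMakeBorder(cv2.resize(b,(400,180)),0,233,0,0,0)]))"
```

```text
(no output)
```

View pics/x2m.png

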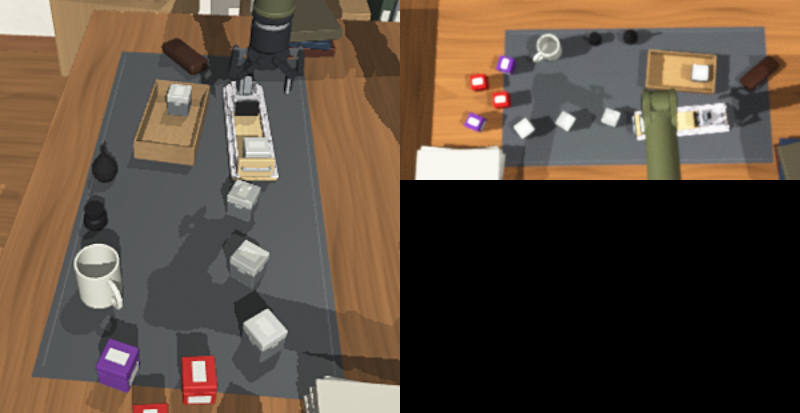

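The 2.55 N box was full and now stands in the lane next to the end stop (left panel, about (147,258)). On to the next one.

```bash
python3 nxt.py 459 247 3 && python3 nxt.py 435 396 4; python3 -c "
import cv2,numpy as np
a=cv2.imread('pics/x4s.png')[90:400,150:450];b=cv2.imread('pics/x4b.png')[130:310,60:460]
cv2.imwrite('pics/x4m.png',np.hstack([cv2.resize(a,(400,413)),cv2.copyMakeBorder(cv2.resize(b,(400,180)),0,233,0,0,0)]))"
```

```text
(202, 360) (628.7, -247.3) 81.9 62.7 218 (55.6, 54.5)
(247, 271) (469.5, 83.2) 68.9 59.4 223 (53.9, 54.3)
(251, 225) (459.1, 247.1) 57.4 58.5 223 (54.7, 53.7)
(258, 184) (434.6, 395.4) 36.9 59.1 228 (55.0, 54.3)
down False [459.7 247.4  19.7]
width 54.0
weight N [ 0.13 -0.33  0.52] std [0.41 0.57 0.42] width 53.5 t 30.2333
place True [ 637.1 -178.7   23.7] [-0.27 -0.01  5.15]
t 35.6833
empty {'tray': 1, 'carton': 2}
(247, 271) (470.0, 82.7) 68.5 59.2 222 (53.9, 54.4)
(258, 184) (434.9, 395.7) 37.8 59.3 224 (54.0, 54.5)
down False [435.5 396.2  19.8]
width 53.8
weight N [0.05 0.34 2.87] std [0.24 0.57 0.63] width 53.7 t 42.2333
place True [ 448.7 -109.8   29.7] [-0.61  0.42  4.9 ]
t 47.775
full {'tray': 2, 'carton': 2}
```

View pics/x4m.png

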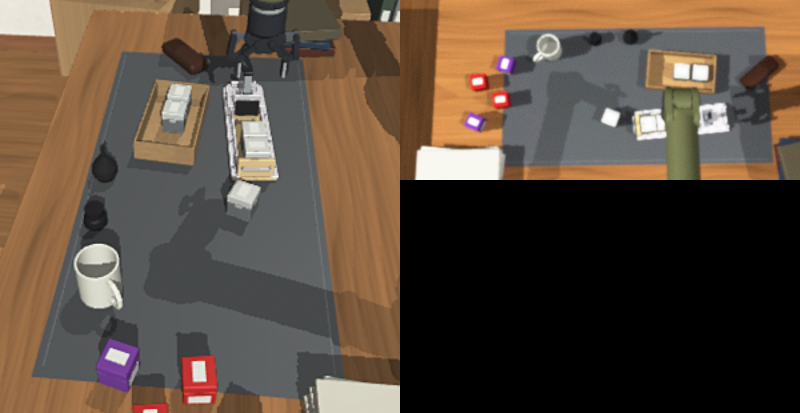

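Two boxes now stand in the lane and two in the carton. I'll pick up the last one on the mat.

```bash
python3 nxt.py 470 83 5; python3 - <<'E'
from h import *
p=get_tool_pos()
# move arm away from the view
env.move_ptp([500,300,300],list(quat(np.pi/2)))
p,d=shot("top","t6",(170,290,260,420),5); shot("side","s6",(100,260,200,400),3.5)
for b in boxes(p,d):
    if b["n"]>80: print(b["px"],b["c"],b["a"],b["z"],b["n"],b["wh"])
W=world("top",d); np.save("W.npy",W); print(get_clock())
E
```

```text
(201, 342) (636.4, -179.8) 83.7 63.5 213 (54.4, 56.0)
(203, 360) (628.5, -247.2) 82.7 62.5 221 (54.8, 53.4)
(247, 271) (469.3, 82.8) 68.2 60.2 221 (54.1, 53.5)
(254, 312) (443.6, -65.9) 4.9 67.8 227 (54.3, 81.0)
down False [470.   82.9  19.6]
width 53.7
weight N [ 0.04 -0.    0.22] std [0.55 0.36 0.53] width 53.7 t 52.9583
place True [ 643.7 -109.1   23.7] [-0.21  0.13  4.72]
t 57.7333
empty {'tray': 2, 'carton': 3}
(199, 322) (642.4, -108.6) 82.9 63.1 213 (53.8, 55.7)
(201, 342) (637.6, -180.2) 84.0 63.0 205 (54.2, 55.5)
(202, 360) (630.6, -246.8) 86.3 63.7 198 (51.9, 54.7)
(248, 363) (462.7, -254.1) 12.2 58.3 87 (61.4, 31.5)
(253, 316) (445.2, -81.2) 4.4 67.7 320 (54.6, 112.4)
(312, 117) (250.5, 627.7) 88.3 61.1 5370 (304.6, 237.2)
59.5667
```

View pics/t6.png

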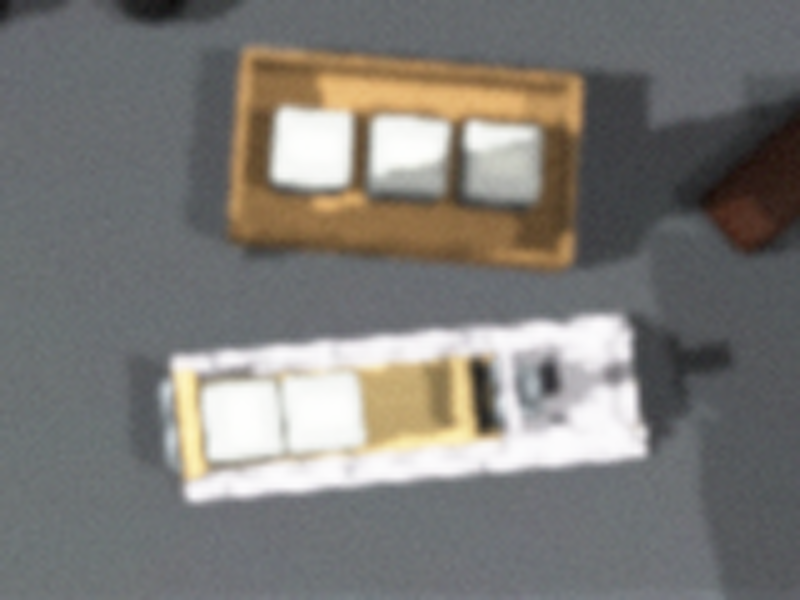

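View pics/s6.png

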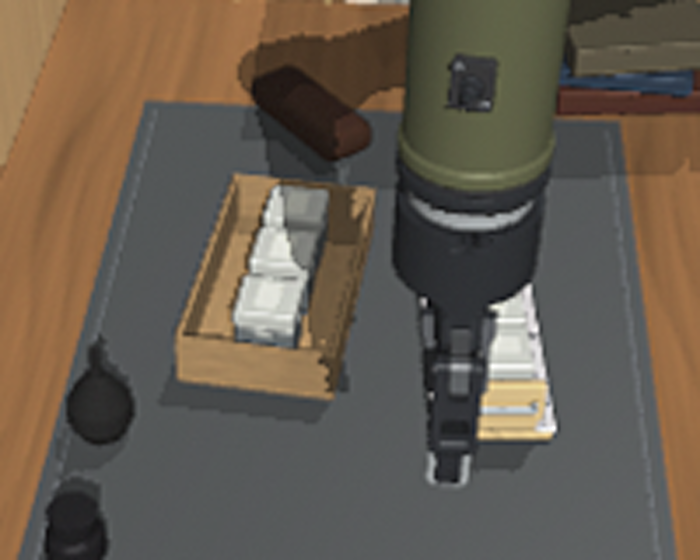

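All five boxes are sorted. The top view shows two in the lane at (415,240) and (410,322), and three in the carton at (147,312), (157,407) and (163,500). The lever is still open, at about (375,545). Next I'll push the follower from behind with the fingers shut.

```bash
cat >> h.py <<'E'
def fx(n=8): f,_=F(n); return float(f[:2]@EX),float(f[2])
def sback(): return float((STOP-np.array(get_tool_pos()[:2]))@EX)
E
python3 - <<'E'
from h import *
jaws.close_gripper(20)
xy=tray(372); jaw,q=best([xy[0],xy[1],200],[np.arctan2(EY[1],EY[0])])
env.move_ptp([xy[0],xy[1],200],list(q)); go(xy,60,q,200); print("down",go(xy,19,q,60,10),np.round(get_tool_pos(),1))
print("F0",fx())
shot("side","s7",(90,250,230,430),3.5); 
hit=go(tray(310),19,q,25,4); print("contact",hit,sback(),fx())
print(get_clock())
E
```

```text
down False [ 473.7 -393.2   19.2]
F0 (-0.17541160063905442, 0.11655105021682444)
contact True 327.9724367657791 (-1.0598984277154038, -0.146778091910419)
66.725
```

View pics/s7.png

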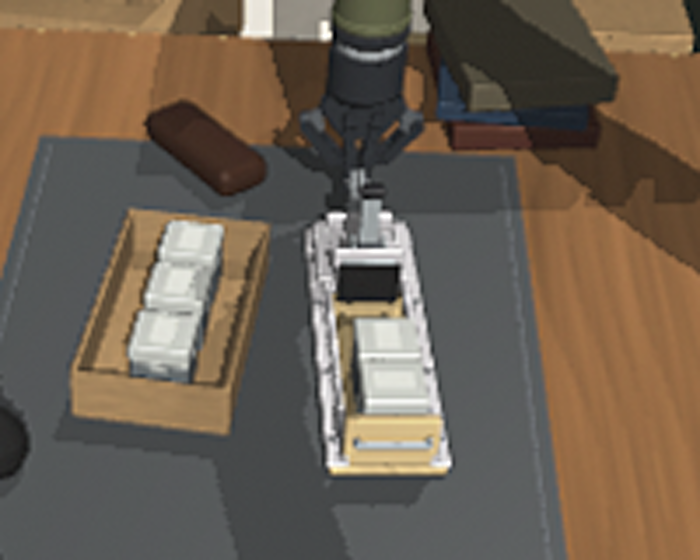

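Both rows are upright, and the shut fingers touched the push plate at s = 328, where about 332 was expected. Home should come at s ≈ 235. I'll push most of the way, then feel forward in 1 mm steps.

```bash
python3 - <<'E'
from h import *
q=env_q()
q=quat(np.arctan2(EY[1],EY[0])) if abs(np.dot(quat(np.arctan2(EY[1],EY[0])),q))>.9 else quat(np.arctan2(EY[1],EY[0])+np.pi)
for s in (300,270,245):
    print(s,go(tray(s),19,q,25,25),round(sback(),1),np.round(fx(6),1))
s=245
while s>224:
    s-=1; hit=go(tray(s),19,q,8,16); f=fx(8); print(s,hit,round(sback(),1),np.round(f,1))
    if f[0]<-17 : break
print(get_clock())
E
```

```text
300 False 303.5 [-7.6 -1.3]
270 False 273.4 [-7.5 -1.3]
245 False 248.2 [-7.4 -1.3]
244 False 246.3 [-6.3 -0.4]
243 False 245.1 [-5.8 -0.6]
242 False 244.0 [-5.7 -0.6]
241 False 242.8 [-5.4 -0.4]
240 False 241.8 [-5.7 -0.4]
239 False 240.8 [-5.5 -0.5]
238 False 239.8 [-5.5 -0.6]
237 False 238.8 [-5.5 -0.2]
236 False 237.8 [-5.5 -0.4]
235 False 236.9 [-5.7 -0.6]
234 False 236.3 [-6.4 -0.7]
233 False 235.7 [-7.1 -0.6]
232 False 235.2 [-8.1 -0.8]
231 False 234.7 [-9.2 -0.5]
230 False 234.3 [-9.8 -0.8]
229 False 233.8 [-10.7  -0.6]
228 False 233.0 [-10.9  -0. ]
227 False 232.0 [-10.9   0. ]
226 False 231.2 [-11.4  -0.6]
225 False 230.7 [-12.2  -1.5]
224 False 230.1 [-13.4  -1.7]
82.4583
```

```bash
python3 - <<'E'
from h import *
q=quat(np.arctan2(EY[1],EY[0])) 
if abs(np.dot(q,env_q()))<.9: q=quat(np.arctan2(EY[1],EY[0])+np.pi)
s=224
while s>205:
    s-=1; hit=go(tray(s),19,q,8,16); f=fx(8); print(s,hit,round(sback(),1),np.round(f,1))
    if f[0]<-18.5 : break
print(get_clock())
shot("side","s8",(90,250,230,430),3.5); p,d=shot("top","t8",(220,290,280,400),6)
E
```

```text
223 False 229.6 [-14.3  -2.8]
222 False 229.0 [-15.5  -3.9]
221 False 228.5 [-16.5  -4.7]
220 False 227.9 [-17.5  -5.6]
219 False 227.4 [-18.6  -6.6]
85.1667
```

View pics/s8.png

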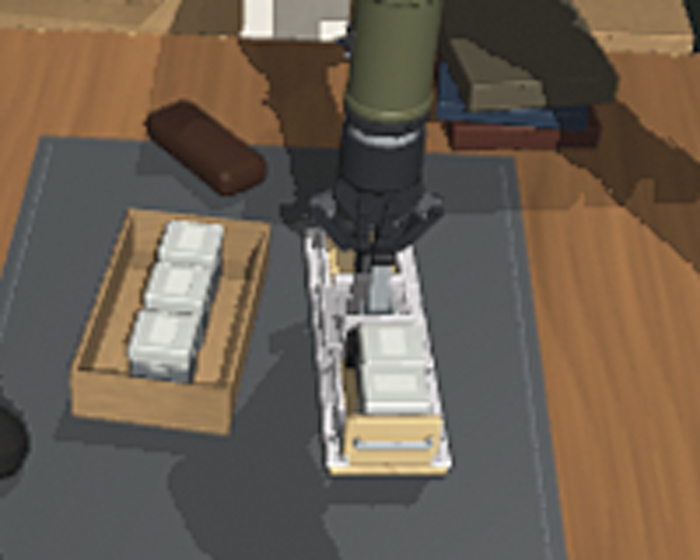

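View pics/t8.png

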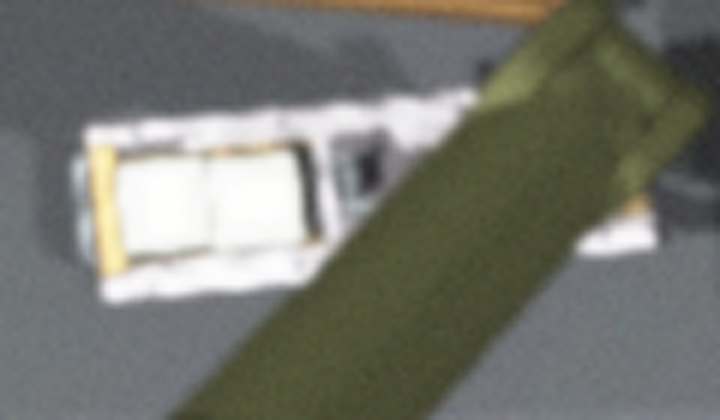

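The row is tight: the views show no gaps between stop, boxes and pad, and the force rose about 2 N/mm, the pad spring rate, to 18.6 N with the lever open. I'll back off and locate the lever tip.

```bash
python3 - <<'E'
from h import *
q=quat(np.arctan2(EY[1],EY[0])) 
if abs(np.dot(q,env_q()))<.9: q=quat(np.arctan2(EY[1],EY[0])+np.pi)
env.hold(0.3)
for s in (222,225,228,231,234): go(tray(s),19,q,15); print(s,round(sback(),1),np.round(fx(6),1))
go(tray(280),19,q,60); go(tray(280),220,q,200)
env.move_ptp([500,330,300],list(quat(np.pi/2)))
p,d=shot("top","t9",(220,290,280,400),6)
W=world("top",d);sub=W[225:280,285:400].reshape(-1,3); sub=sub[np.isfinite(sub[:,2])]
s=(STOP-sub[:,:2])@EX; t=(sub[:,:2]-STOP)@EY; z=sub[:,2]
k=(z>98)&(z<130)&(abs(t)<30); print("tip s,t,z",np.percentile(s[k],[2,50,98]).round(1),np.percentile(t[k],[2,50,98]).round(1),np.percentile(z[k],[50,98]).round(1),k.sum())
k=(z>62)&(z<76)&(abs(t)<40)&(s>-5)&(s<130); print("boxes s",np.percentile(s[k],[1,99]).round(1),"t",np.percentile(t[k],[1,99]).round(1))
k=(z>30)&(z<46)&(abs(t)<36)&(s>200)&(s<260); print("back s",np.percentile(s[k],[50,90,98]).round(1),k.sum())
k=(z>48)&(z<72)&(abs(t)<36)&(s>105)&(s<140);h,e=np.histogram(s[k],bins=np.arange(104,140,2)); print(list(zip(e,h)))
print(get_clock())
E
```

```text
222 227.4 [-11.7  -0.6]
225 227.4 [-6.5  3.6]
228 227.4 [-1.   0.7]
231 230.9 [0.1 0.1]
234 234.2 [-0.2 -0.2]
tip s,t,z [135.8 141.7 149.2] [-9.2 -1.1  8.7] [120.  126.7] 26
boxes s [ -2.2 125.4] t [-24.7  31.5]
back s [212.5 217.3 220. ] 49
[(np.int64(104), np.int64(4)), (np.int64(106), np.int64(5)), (np.int64(108), np.int64(7)), (np.int64(110), np.int64(10)), (np.int64(112), np.int64(3)), (np.int64(114), np.int64(0)), (np.int64(116), np.int64(4)), (np.int64(118), np.int64(8)), (np.int64(120), np.int64(6)), (np.int64(122), np.int64(12)), (np.int64(124), np.int64(10)), (np.int64(126), np.int64(9)), (np.int64(128), np.int64(5)), (np.int64(130), np.int64(6)), (np.int64(132), np.int64(6)), (np.int64(134), np.int64(6)), (np.int64(136), np.int64(3))]
92.7167
```

View pics/t9.png

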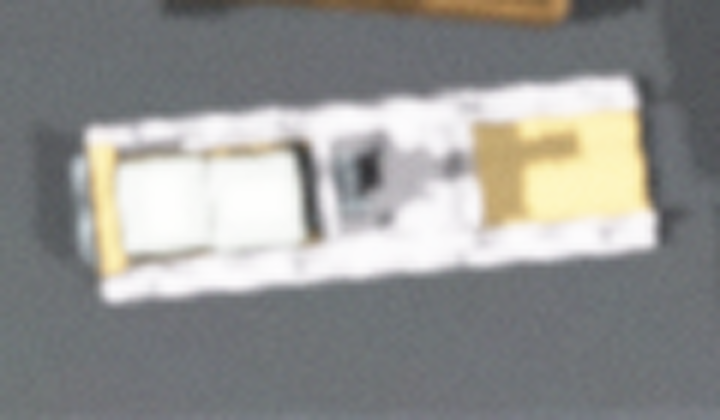

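The follower stayed where I left it. The lever tip is at s ≈ 142, z ≈ 115–121, which matches the given geometry. Now I'll swing the lever along its arc.

```bash
python3 - <<'E'
from h import *
jaws.close_gripper(20)
xy=tray(106,-0.5); jaw,q=best([xy[0],xy[1],200],[np.arctan2(EY[1],EY[0])])
env.move_ptp([xy[0],xy[1],220],list(q)); go(xy,108,q,150); print(np.round(fx(),2))
hit=go(tray(136,-.5),108,q,20,3); sc=sback(); print("contact",hit,sc,fx(4))
s0=sc+11+7.5 if hit else 140
s0=float(np.clip(s0,136,145)); print("s0",s0)
for ph in np.arange(0.1,1.46,0.15):
    C=np.array([s0,50])+64*np.array([np.sin(ph),np.cos(ph)])+7.5*np.array([-np.cos(ph),np.sin(ph)])
    # below tip centre by up to 5 early for engagement
    z=C[1]-5*np.cos(ph); s=C[0]-11
    hit=go(tray(s,-.5),z,q,30,20); f=fx(5); print(round(ph,2),hit,round(sback(),1),round(get_tool_pos()[2],1),np.round(f,1))
    if hit: break
print(get_clock()); shot("side","s10",(90,250,230,430),3.5)
E
```

```text
[-0.1   0.09]
contact True 124.76934373259995 (-0.13109058752772812, -0.08654797368264208)
s0 143.26934373259996
0.1 False 130.7 109.2 [ 3.1 -2.7]
0.25 False 141.7 109.4 [ 1.5 -1. ]
0.4 False 150.7 107.3 [ 1.9 -0.7]
0.55 False 159.7 104.3 [ 2.4 -1. ]
0.7 False 168.5 100.1 [1.3 0.1]
0.85 False 176.0 94.6 [0.7 0.3]
1.0 False 182.5 88.2 [0.3 0.1]
1.15 False 188.0 80.9 [0.5 0.2]
1.3 False 192.2 72.9 [-0.   0.1]
1.45 False 195.0 64.4 [ 0.2 -0. ]
103.1083
```

View pics/s10.png

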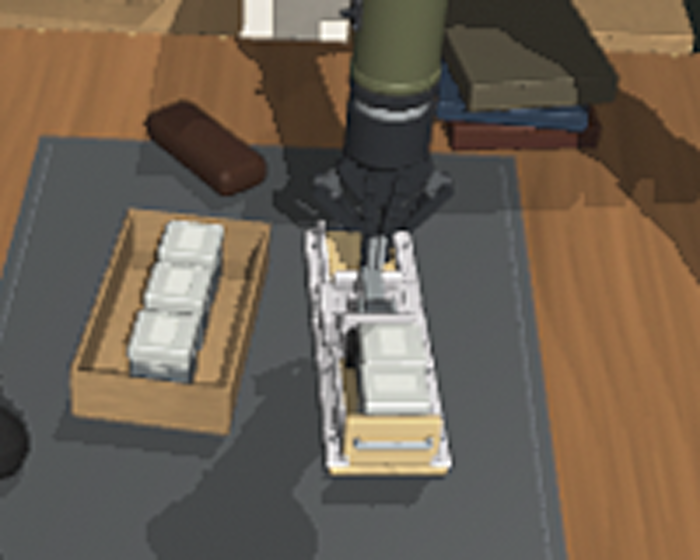

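The lever has swung back and lies low under the fingers. The tip force is near zero, so I'll press it down gently to find its stop.

```bash
python3 - <<'E'
from h import *
q=quat(np.arctan2(EY[1],EY[0])) 
if abs(np.dot(q,env_q()))<.9: q=quat(np.arctan2(EY[1],EY[0])+np.pi)
f=fx(); hit=go(tray(199,-.5),68,q,60)
z=66
while z>50:
    z-=1.5; hit=go(tray(201,-.5),z,q,15,14); f=fx(5); print(z,hit,round(get_tool_pos()[2],1),np.round(f,1))
    if f[1]>10: break
go(tray(201,-.5),100,q,60); go(tray(201,-.5),220,q,200)
env.move_ptp([500,330,300],list(quat(np.pi/2)))
p,d=shot("top","t11",(220,290,280,400),6)
W=world("top",d);sub=W[225:280,285:400].reshape(-1,3); sub=sub[np.isfinite(sub[:,2])]
s=(STOP-sub[:,:2])@EX; t=(sub[:,:2]-STOP)@EY; z=sub[:,2]
for lo in range(130,230,8):
    k=(s>lo)&(s<lo+8)&(abs(t)<8); print(lo,np.percentile(z[k],[50,90]).round(1),end=' ')
k=(z>30)&(z<46)&(abs(t)<36)&(s>205)&(s<260); print("back s",np.percentile(s[k],[50,90,98]).round(1),k.sum())
shot("side","s11",(90,250,230,430),3.5); print(get_clock())
E
```

```text
64.5 False 64.4 [-0.1  0. ]
63.0 False 63.1 [-0.8  1.6]
61.5 False 61.7 [-1.4  3.9]
60.0 False 60.8 [-0.9 10.1]
130 [57.3 64.3] 138 [61.6 66.4] 146 [59.7 62.1] 154 [57.4 60.7] 162 [49.9 60.4] 170 [59.1 65.2] 178 [53.7 61.6] 186 [54.7 59.1] 194 [56.9 63.8] 202 [64.3 71.7] 210 [50.3 60.8] 218 [32.7 38.9] 226 [10.2 13.4] back s [217.8 222.4 236.3] 38
109.1917
```

View pics/t11.png

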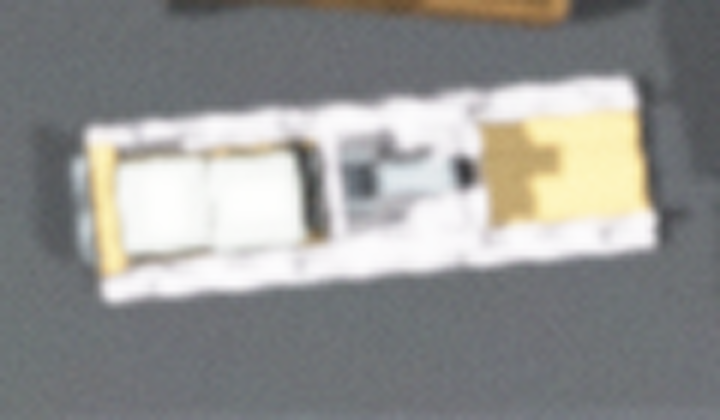

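View pics/s11.png

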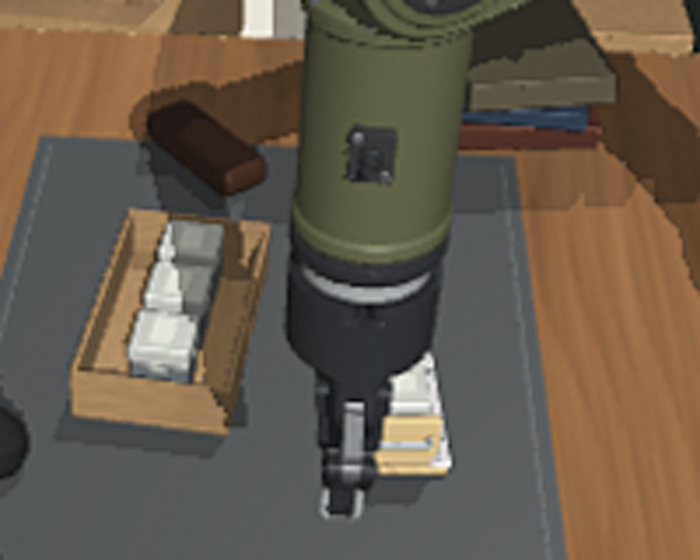

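The lever is at its stop. The tip top sits at 61–62 mm (62 expected at 1.5 rad) and resists 10 N. The follower may have crept back a little, so I'll touch its back plate lightly to measure.

```bash
python3 - <<'E'
from h import *
xy=tray(290); jaw,q=best([xy[0],xy[1],200],[np.arctan2(EY[1],EY[0])])
env.move_ptp([xy[0],xy[1],220],list(q)); go(xy,19,q,150); print(np.round(fx(),2))
go(tray(242),19,q,60); s=242
while s>222:
    s-=1; go(tray(s),19,q,15); f=fx(10); print(s,round(sback(),1),np.round(f,1))
    if f[0]<-3: break
print(get_clock())
E
```

```text
[-0.14 -0.  ]
241 241.0 [-0.  -0.3]
240 240.0 [-0.2 -0. ]
239 239.0 [-0.1  0.1]
238 238.0 [0.  0.4]
237 237.0 [ 0.1 -0.3]
236 236.0 [0.  0.4]
235 235.0 [ 0.1 -0.1]
234 234.0 [0.  0.1]
233 233.0 [-0.2 -0.2]
232 232.0 [0.2 0.2]
231 231.5 [-2.5 -0.8]
230 231.6 [-5.9 -3.2]
121.2083
```

The follower crept back about 4 mm while the cam closed. A gentle forward push will show the clamp force, since breakaway is friction plus pad force. I'll stop at 22 N or about 1.5 mm.

```bash
python3 - <<'E'
from h import *
q=quat(np.arctan2(EY[1],EY[0])) 
if abs(np.dot(q,env_q()))<.9: q=quat(np.arctan2(EY[1],EY[0])+np.pi)
s=230
while s>212:
    s-=1; go(tray(s),19,q,8); f=fx(8); b=sback(); print(s,round(b,2),np.round(f,1))
    if f[0]<-22 or b<229.9: break
env.hold(.3)
while s<233: s+=3; go(tray(s),19,q,15); print(s,round(sback(),2),np.round(fx(8),1))
print(get_clock())
E
```

```text
229 231.58 [-8.3 -5.6]
228 231.57 [-10.6  -7.2]
227 231.56 [-12.8  -9.2]
226 231.55 [-15.2 -10.9]
225 231.56 [-17.  -12.8]
224 231.23 [-18.7 -14. ]
223 230.72 [-19.8 -14.5]
222 230.19 [-20.9 -15.1]
221 229.7 [-21.8 -16.5]
224 229.64 [-14.8 -10.3]
227 229.65 [-8.3 -4.8]
230 230.34 [-4.2  0.7]
233 231.87 [-0.1 -0. ]
128.85
```

Breakaway was about 18 N against about 10 N of sliding friction, so the pad presses with roughly 8 N, more than the required 4 N. I'll retreat and do the final look.

```bash
python3 - <<'E'
from h import *
q=env_q()
go(tray(290),19,q,60); go(tray(290),220,q,200)
env.movej([-1.168, 0.321, -0.07, 1.45, 0.023, 1.371, -0.057]); env.hold(0.5)
p,d=shot("top","t12",(150,290,150,430),2.8); shot("side","s12",(90,290,180,430),3)
for b in boxes(p,d):
    if b["n"]>80: print(b["px"],b["c"],b["a"],b["z"],b["n"],b["wh"])
W=world("top",d);sub=W[225:280,285:400].reshape(-1,3); sub=sub[np.isfinite(sub[:,2])]
s=(STOP-sub[:,:2])@EX; t=(sub[:,:2]-STOP)@EY; z=sub[:,2]
k=(z>62)&(z<76)&(abs(t)<40)&(s>-15)&(s<112); print("boxes s",np.percentile(s[k],[1,99]).round(1),"t",np.percentile(t[k],[1,50,99]).round(1),"max z",np.percentile(z[(abs(t)<12)&(s>125)&(s<225)],[99]).round(1))
print(get_clock(),get_wrist_force())
E
```

```text
(200, 322) (642.2, -108.5) 83.0 62.8 218 (53.6, 56.0)
(201, 342) (635.1, -179.8) 84.1 63.2 206 (54.2, 55.8)
(202, 360) (629.1, -247.0) 82.3 64.0 214 (55.0, 55.1)
(250, 343) (454.7, -190.1) 1.6 58.2 144 (62.5, 88.4)
(254, 314) (442.9, -75.1) 1.6 67.3 334 (55.8, 113.6)
(298, 125) (277.0, 627.8) 86.4 61.0 2883 (301.1, 183.7)
boxes s [-12.1 107.5] t [-24.7   3.8  32. ] max z [70.6]
134.9917 [ 0.41491094  0.05987495 -0.49460027]
```

View pics/t12.png

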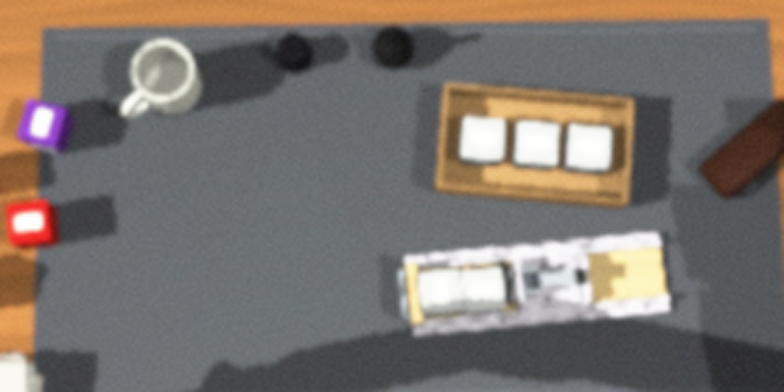

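View pics/s12.png

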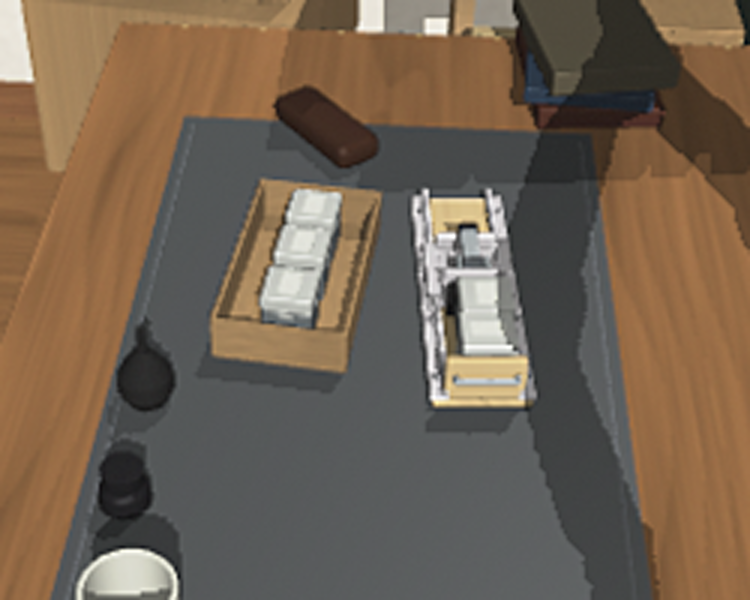

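The final views show two boxes clamped in the lane against the end stop, top view (290,445) and (287,485). The lever is level at (275,555). Three empties are upright in the carton at (138–148, 482–590), and the mug, loupe, blower and glasses case have not moved. I'm handing in.

```bash
python3 -c "
from cell import *
env.hand_in(); print(get_clock())"
```

```text
the job is handed in; nothing more can be done
the job is handed in; nothing more can be done
```

I handed the job in at about 135 s of the 210 s allowed; no verdict came back. Two full boxes are clamped in the tray, and the three empties stand lid up in the carton.

- **Sorting:** I weighed each of the five boxes at the wrist. Two read 2.55 N and 2.87 N (full); the other three read about 0.6 N, 0.5 N and 0.2 N (empty). The 0.2 N reading is below the expected 0.4–0.6 N, which is within sensor noise.
- **Pressing home:** With the lever open, I pushed the follower until resistance rose at the pad's spring rate to 18.6 N. The pictures showed no gaps between stop, boxes and pad.
- **Clamping:** I swung the lever down to its stop, and the tip top ended at about 61–62 mm, where fully closed should be 62 mm.
- **Last look:** All boxes were upright, and the lane boxes sat about 4 mm off the middle. The lever was down, and the mug, loupe, blower and glasses case had not visibly moved.

**Where it differed from expected:** the follower crept back about 4 mm while the cam closed. I then pushed it forward gently, and it moved at about 18 N. With about 10 N of sliding friction, that puts the pad at roughly 8 N, above the 4 N needed. After I let go, it crept back again, by at least 0.7 mm and at most about 2 mm. The pad force is inferred from these pushes, not measured directly.

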